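Tip out the brass spacers

TASK

The blue four-compartment organiser rocks on a sprung ball joint over a grey catch tray. Tip it toward the corner of the brass spacers by pressing that corner's finger pad down, so that all three brass spacers slide out into the catch bin under that corner, then let the organiser come back level. The nuts, bushes and caps must stay in their own compartments, and the tape, cup and red tin nearby must be left where they are.

Things in the scene. Friction and masses are not known exactly. Their poses are not given: they have to be found in the camera images.
- stand: Fixed base: square grey catch tray 230 x 230 mm, walls 58 mm high, 4 mm thick, split by a cross of like walls into four catch bins, one under each compartment. Origin: centre of its underside, on the bench; x, y parallel to its sides; the bin under the brass corner is x>0, y>0. A central post carries the ball joint, pivot 105 mm above the origin.
- organiser: Blue 4-compartment organiser, white floor, 156 x 156 mm. Origin: the pivot; axes parallel to the stand's when level. Floor 16 mm above the pivot, outer walls and cross dividers (3 mm thick) up to 46 mm. Each outer corner has an open mouth 40 mm wide, 22 mm high, bridged by a finger pad. Compartments: brass x>0 y>0; nuts x<0 y>0; black bushes x<0 y<0; red caps x>0 y<0. It tips any way but does not turn about z.
- brass_pad (a point): Centre of the top face of the black rubber finger pad at the brass corner, 30 mm (outward) x 44 mm, with a lip 6 mm high, 4 mm thick along its outer edge that stops a finger sliding off. At 59, 59, 50 mm in the organiser's frame. Tipping swings it about the pivot: at the stop it is about 60 mm lower and 13 mm farther out. The other corners have like pads.
- brass_mouth (a point): Outer floor tip at the brass corner: 78, 78, 16 mm in the organiser's frame; 121 mm above the bench when level, about 58 mm at the stop. Tipping is sprung and damped (0.9 N m/rad, 0.3 N m s/rad about x and about y, stops at 0.42 rad each): 7 to 10 N on the pad. Near the stop, parts slide out through the mouth in about a second; let go, it is level again in about 2 s.
- brass_1: brass-coloured round spacer, 14 mm diameter, 8 mm high, one of 3, lying loose in its own compartment of the organiser. Origin: centre of its underside.
- brass_2: brass-coloured round spacer, 14 mm diameter, 8 mm high, one of 3, lying loose in its own compartment of the organiser. Origin: centre of its underside.
- brass_3: brass-coloured round spacer, 14 mm diameter, 8 mm high, one of 3, lying loose in its own compartment of the organiser. Origin: centre of its underside.
- nut_1: steel hexagon nut, 17 mm across corners, 8 mm high, one of 2, lying loose in its own compartment of the organiser. Origin: centre of its underside.
- nut_2: steel hexagon nut, 17 mm across corners, 8 mm high, one of 2, lying loose in its own compartment of the organiser. Origin: centre of its underside.
- bush_1: black round bush, 16 mm diameter, 9 mm high, one of 2, lying loose in its own compartment of the organiser. Origin: centre of its underside.
- bush_2: black round bush, 16 mm diameter, 9 mm high, one of 2, lying loose in its own compartment of the organiser. Origin: centre of its underside.
- cap_1: red plastic cap, 16 mm diameter, 9 mm high, one of 2, lying loose in its own compartment of the organiser. Origin: centre of its underside.
- cap_2: red plastic cap, 16 mm diameter, 9 mm high, one of 2, lying loose in its own compartment of the organiser. Origin: centre of its underside.
- tape: Bystander: roll of black tape, 70 mm diameter, 18 mm high, lying flat. Origin under its centre.
- cup: Bystander: small white tin cup with screws, 68 mm diameter, 38 mm high. Origin under its centre.
- red_tin: Bystander: red round tin, 70 mm diameter, 79 mm high. Origin under its centre.

How it is judged:
By the outcome, as a careful person would: the job done as asked, in the order asked, and still so for the second after the job is handed in, with the robot touching nothing.
It also fails if it takes over 38 s, if anything falls off the work surface, if the arm or the gripper's body presses on something with over 40 N, if the wrist force passes 120 N, or if a joint passes its speed limit or range.

ROBOT

A 6-joint arm with a two-finger parallel gripper is mounted at the origin on a cart in front of the work surface, level with it; the furniture and walls round the work are solid. World frame = base frame: x ahead of the robot, y to its left, z up, the work surface at z = 0. Lengths are in m, angles in rad, forces in N, time in s.
With the tool pointing down it reaches from about 0.25 to 0.725 m from the base axis. Payload 4 kg.
Tool frame: the origin (TCP) lies on the centre line of the jaws, within the pads' length; the fingertips stand 11 mm ahead of it and the grasp point (between the pads) lies 8 mm behind it (manip.tcp_to_tips is the distance from the TCP to the fingertips, in m); z points along the fingers, y is the line along which they close (so a half turn about z gives the same grasp; the last joint's range is limited). The gripper opens to 85 mm and grips with 20 to 120 N. Pads are 22 mm wide; open, the fingers measure 114 mm over their backs; the gripper's body (76 mm by 85 mm) begins 54 mm behind the grasp point. The pads swing forward as they close: fully open they stand 13 mm farther back than shut.
Start: joints at [-1.131, 0.241, 0.005, 1.335, 0, 1.571], TCP at [0.213, -0.452, 0.242] pointing down, gripper open.
Joint ranges: [-2.72, 2.72], [-1.05, 1.87], [-1.09, 1.28], [-1.99, 2.15], [-1.42, 1.44], [-3.14, 3.14]. Speed limits (rad/s): [2.79, 2.79, 3.14, 3.14, 3.14, 3.14].

INTERFACE

Orientations are given as [roll, pitch, yaw] about the fixed x, y, z axes, in that order (R = Rz(yaw) Ry(pitch) Rx(roll)).
In Python, from station import sensors, read_camera, manip gives the robot as it stands.
- The arm moves only by the tool step_arm, never from a script. Its argument "motion" is a list of rows, each a list of 5 numbers: the shift along the tool's x, y, z in cm, then the turn about the tool's z in degrees, then the opening, from 0 (shut) to 1 (fully open). A call has 1 to 12 rows; each row shifts and turns the commanded pose from where the row before left it, along the tool's axes as they then stand; what a row does not reach is not made up. A row lasts 1/10 s, in which the tool goes at most 50 mm and 8.59 degrees, less where a joint would pass 70% of its speed; a pose out of reach is approached as far as the arm can. A call with a gripper value outside its range is refused whole. The fingers move at their own pace and stop on an object; "grip_force" is the grip in N (left out, the last holds). Time passes only in rows, so rows that do not move let the fingers close. It gives the time, the measured TCP pose, the force, the opening and the grip force at its end, in the units of the state.
- sensors.get_obs(): the state, without advancing time (a new reading comes with each control period).
- read_camera(name): name is "scene" or "top"; returns a dict with "img" (420x560x3 uint8, red, green, blue), "depth" (420x560 float32, m along the optical axis (not along the pixel's ray), 0 where there is no reading), "fovy" (degrees; the focal length in pixels is half the picture's height over the tangent of half this angle, whatever the lens; pixels are square), "cx", "cy" (the principal point, pixels), "xyz" and "orientation" of the camera in the world. Camera axes: x right, y up, looking along -z (the intrinsics and any distortion apply to the point x, -y, -z); pixel columns grow to the right and rows downward; lengths in m; the calibration is good to about 2 mm. A picture is of the moment at which its call begins.
- manip.finish_job(): hands the job in; it is judged then, once.
The state is a dict: "time": time; "joint_pos": joint angles; "dq": joint speeds; "tau": joint torques, N m; "eef_pos": TCP position; "eef_rot": TCP orientation; "wrist_force": force on the tool from outside, world axes, zero at the start; "ft_torque": the same for the moment, N m; "grip_width": finger opening in m; "grip_force": force on a finger pad.
Only numpy, scipy, OpenCV 4.12 (cv2) and the standard library are available. Lean on these libraries where they do the work, as an engineer would, in place of code of your own. Each camera call takes 0.05 s, during which the arm holds its last target. There are 200 camera calls.

## Working session

There is one attempt and no reset: what is moved stays moved. The work goes in short steps, Python scripts to look and compute and a tool call to move; the robot and the scene stay as the last step left them, time stands still between calls to the robot, and variables do not carry over. Pictures are saved under pics/ and viewed, at most 10 in all, crops included, and the job is handed in when it is done.

Besides the shell and the picture viewer there is one more tool, called after ">>>" by a JSON object that holds its "method" and its "body". step_arm: Moves the arm, as the interface text tells. Its arguments: {"type":"object","properties":{"motion":{"type":"array"},"grip_force":{"type":"number"}},"required":["motion"]}

```bash
mkdir -p pics; cat > h.py <<'E'
import numpy as np,cv2
from station import sensors,read_camera,manip
from scipy.spatial.transform import Rotation as Ro
def pt(c,u,v,d=None):
    f=210/np.tan(np.radians(c['fovy'])/2)
    if d is None: d=c['depth'][int(round(v)),int(round(u))]
    o=np.array(c['orientation']); R=Ro.from_euler('xyz',o).as_matrix() if o.size==3 else o.reshape(3,3)
    return np.array(c['xyz'])+R@np.array([(u-c['cx'])/f*d,-(v-c['cy'])/f*d,-d])
E
python3 - <<'E'
from h import *
import pickle
for n in('scene','top'):
    c=read_camera(n); pickle.dump(c,open(n+'.pkl','wb'))
    cv2.imwrite(f'pics/{n}0.png',cv2.resize(c['img'][:,:,::-1],(784,588)))
    print(n,{k:v for k,v in c.items() if k not in('img','depth')},c['depth'].min(),c['depth'].max())
o=sensors.get_obs();print(o)
E
```

```text
scene {'fovy': 49.66201110530216, 'cx': 277.37267504313104, 'cy': 214.81649626282538, 'xyz': array([-0.18208885,  0.64705488,  0.83310894]), 'orientation': array([ 0.90234348, -0.00680424, -2.2640932 ])} 0.0 3.135563
top {'fovy': 50.38650781734096, 'cx': 277.6960435677285, 'cy': 211.63113475925974, 'xyz': array([0.31835942, 0.04861446, 1.06257729]), 'orientation': array([ 0.18537347,  0.00672836, -1.57707699])} 0.0 1.8611463
{'time': 0.1, 'joint_pos': array([-1.13100662e+00,  2.41361578e-01,  3.86938008e-03,  1.33521442e+00,
        1.00756656e-05,  1.57079499e+00]), 'dq': array([ 0.0006353 , -0.00256219,  0.00340382, -0.00086548,  0.00098182,
        0.00059844]), 'tau': array([-5.32439990e-04, -3.73136401e+01,  2.53010738e+01,  1.09099812e-02,
       -4.71132364e-05,  2.67735807e-07]), 'eef_pos': array([ 0.21264493, -0.45192557,  0.24149399]), 'eef_rot': array([-3.13968236e+00, -1.00782102e-05,  4.39791027e-01]), 'wrist_force': array([-0.01693665, -0.14120006, -1.18050506]), 'ft_torque': array([-0.01432332, -0.01255376, -0.08639016]), 'grip_force': 0.0, 'grip_width': 0.08508426962928908}
```

View pics/top0.png

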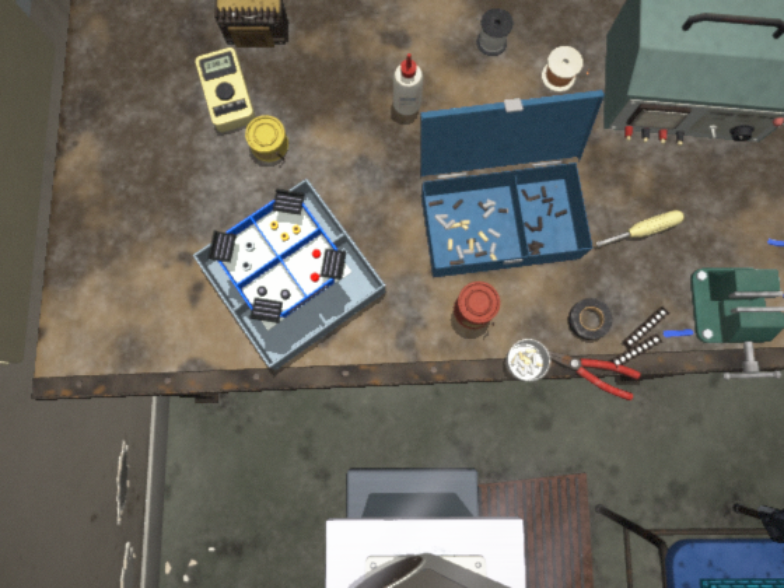

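View pics/scene0.png

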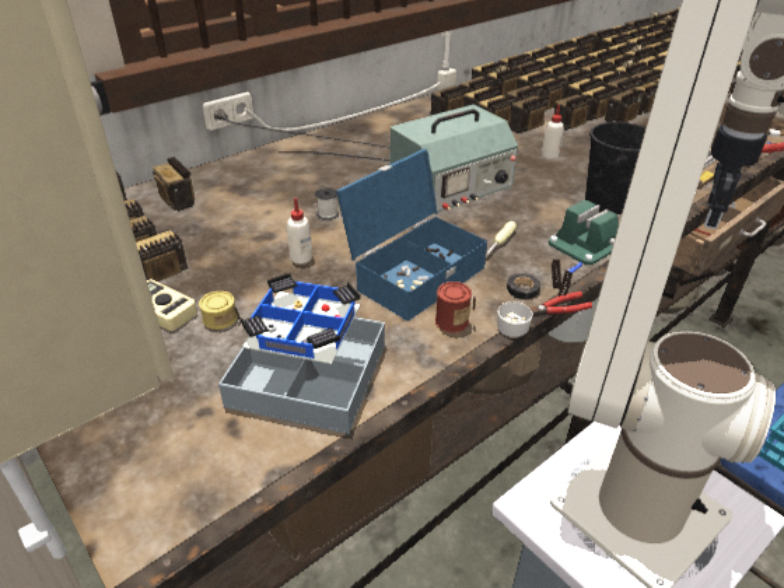

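The top picture shows the brass compartment at the far corner, with its pad at about (289,201), nuts at (223,247), bushes at (267,309) and caps at (333,264). In the scene picture the brass pad is at about (282,284). I'll enlarge both views.

```bash
python3 - <<'E'
from h import *
import pickle
T=pickle.load(open('top.pkl','rb'));S=pickle.load(open('scene.pkl','rb'))
a=T['img'][120:270,130:280,::-1];b=S['img'][190:310,150:290,::-1]
im=np.zeros((400,800,3),np.uint8);im[:,:400]=cv2.resize(a,(400,400),interpolation=2);im[:343,400:]=cv2.resize(b,(400,343),interpolation=2)
cv2.imwrite('pics/crop.png',im)
for u,v in [(289,201),(223,247),(267,309),(333,264)]: print(pt(T,u/1.4,v/1.4).round(4))
for u,v in [(282,284),(255,327),(322,340),(347,294)]: print(pt(S,u/1.4,v/1.4).round(4))
E
```

```text
[0.6378 0.2049 0.1537]
[0.5666 0.3031 0.1521]
[0.4712 0.2336 0.1534]
[0.5384 0.1366 0.1546]
[0.6304 0.2113 0.1562]
[0.5597 0.3077 0.1552]
[0.4569 0.2461 0.1631]
[0.5364 0.1379 0.1543]
```

View pics/crop.png

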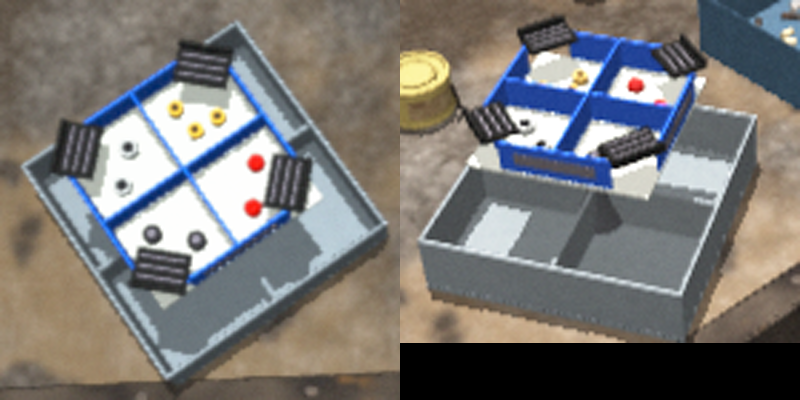

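The pads form a consistent square, with a diagonal of 0.168 m against 0.167 m expected. The centre is about (0.5535, 0.2195). The brass pad is at about (0.636, 0.2055, 0.155), with outward at an azimuth of about -9.7°. I'll turn the tool so its x points outward, shut the fingers and go above the pad.

>>> {"method": "step_arm", "body": {"motion": [[0,0,0,7,0],[0,0,0,7,0],[0,0,0,7,0],[0,0,0,7,0],[0,0,0,7,0],[1.5,-3.6,0,0,0],[1.5,-3.6,0,0,0],[1.5,-3.6,0,0,0],[1.5,-3.6,0,0,0],[1.5,-3.6,0,0,0],[1.5,-3.6,0,0,0],[1.5,-3.6,0,0,0]]}}

```text
time: 1.3
eef_pos: [0.3596, -0.2204, 0.2421]
eef_rot: [-3.141, 0.0, -0.171]
wrist_force: [0.1, 0.2, -0.2]
grip_width: -0.0001
grip_force: 0.0
```

>>> {"method": "step_arm", "body": {"motion": [[1.5,-3.6,0,0,0],[1.5,-3.6,0,0,0],[1.5,-3.6,0,0,0],[1.5,-3.6,0,0,0],[1.5,-3.6,0,0,0],[1.5,-3.6,0,0,0],[1.5,-3.6,0,0,0],[1.5,-3.6,0,0,0],[1.5,-3.6,0,0,0],[1.5,-3.6,0,0,0],[1.5,-3.6,0,0,0],[1.5,-3.6,0,0,0]]}}

```text
time: 2.5
eef_pos: [0.5791, 0.0492, 0.2551]
eef_rot: [-3.032, 0.003, 0.031]
wrist_force: [0.2, -0.3, 0.2]
grip_width: -0.0001
grip_force: 0.0
```

>>> {"method": "step_arm", "body": {"motion": [[0,-3.6,0,0,0],[0,0,1.5,0,0],[0,0,1.5,0,0],[0,0,0,0,0],[0,0,0,0,0]]}}

```text
time: 3.0
eef_pos: [0.5778, 0.07, 0.2299]
eef_rot: [-3.018, 0.003, 0.06]
wrist_force: [-0.0, 0.3, -0.5]
grip_width: -0.0001
grip_force: 0.0
```

```bash
python3 - <<'E'
from h import *
o=sensors.get_obs();print(o['time'],o['eef_pos'],o['eef_rot'],o['wrist_force'],manip.tcp_to_tips)
T=read_camera('top');S=read_camera('scene')
a=T['img'][100:270,120:290,::-1];b=S['img'][110:310,150:350,::-1]
im=np.hstack([cv2.resize(a,(400,400),interpolation=2),cv2.resize(b,(400,400),interpolation=2)])
cv2.imwrite('pics/above.png',im)
E
```

```text
3.0 [0.57775972 0.06995074 0.22993609] [-3.01811053e+00  2.82688191e-03  5.95416968e-02] [-0.04757502  0.28572792 -0.46106169] 0.011
```

View pics/above.png

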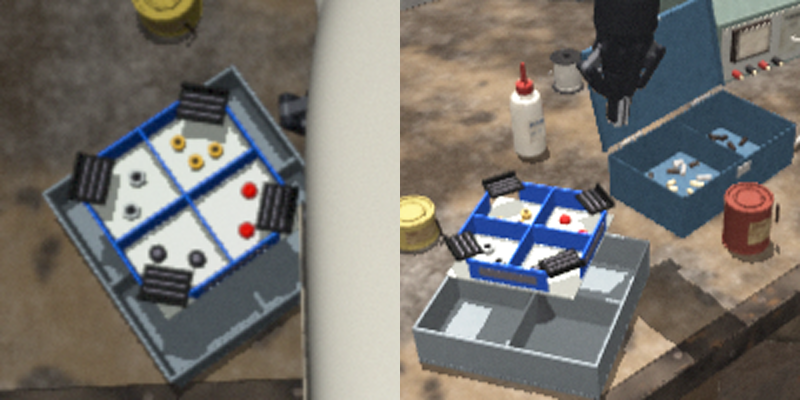

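The picture shows the gripper short of the pad, at right of the brass corner, and tilted. The last joint has probably reached its range.

```bash
python3 - <<'E'
from h import *
o=sensors.get_obs();print(o['joint_pos'].round(3),o['eef_rot'])
E
```

```text
[0.058 0.41  0.209 1.37  0.123 3.141] [-3.01815646e+00  2.27980302e-04  5.91501717e-02]
```

>>> {"method": "step_arm", "body": {"motion": [[0,0,0,-8.5,0],[0,0,0,-8.5,0],[0,0,0,-8.5,0],[0,0,0,-8.5,0],[0,0,0,-8.5,0],[0,0,0,-8.5,0],[0,0,0,-8.5,0],[0,0,0,-8.5,0],[0,0,0,-8.5,0],[0,0,0,-8.5,0],[0,0,0,-8.5,0],[0,0,0,-8.5,0]]}}

```text
time: 4.3
eef_pos: [0.5789, 0.0696, 0.2311]
eef_rot: [3.115, -0.121, 1.847]
wrist_force: [0.5, 0.1, -0.2]
grip_width: 0.0002
grip_force: 0.0
```

>>> {"method": "step_arm", "body": {"motion": [[0,0,0,-8.5,0],[0,0,0,-8.5,0],[0,0,0,-8.5,0],[0,0,0,-8.5,0],[0,0,0,-8.5,0],[0,0,0,-8.5,0],[0,0,0,0,0]]}}

```text
time: 5.0
eef_pos: [0.5789, 0.0696, 0.2311]
eef_rot: [3.031, -0.056, 2.732]
wrist_force: [-0.5, 0.0, -0.0]
grip_width: -0.0
grip_force: 0.0
```

```bash
python3 - <<'E'
from h import *
o=sensors.get_obs();R=Ro.from_euler('xyz',o['eef_rot']).as_matrix();print(R.round(4),o['joint_pos'].round(3))
e=np.array([.9857,-.1685,0]);print('z along outward,tang',R[:,2]@e,R[:,2]@np.array([.1685,.9857,0]), 'tips',o['eef_pos']+.011*R[:,2])
for y in range(0,20,2):
    Q=R@Ro.from_euler('z',-y,degrees=True).as_matrix();print(y,Q[:,0].round(3))
E
```

```text
[[-0.9159  0.4014 -0.007 ]
 [ 0.3976  0.9093  0.1229]
 [ 0.0557  0.1098 -0.9924]] [0.058 0.41  0.209 1.37  0.123 0.471]
z along outward,tang -0.027591407615314627 0.11998483645578444 tips [0.57882998 0.07099223 0.22014966]
0 [-0.916  0.398  0.056]
2 [-0.929  0.366  0.052]
4 [-0.942  0.333  0.048]
6 [-0.953  0.3    0.044]
8 [-0.963  0.267  0.04 ]
10 [-0.972  0.234  0.036]
12 [-0.979  0.2    0.032]
14 [-0.986  0.166  0.027]
16 [-0.991  0.132  0.023]
18 [-0.995  0.097  0.019]
```

>>> {"method": "step_arm", "body": {"motion": [[0,0,0,-7,0],[0,0,0,-7,0],[-0.8,3.8,0.9,0,0],[-0.8,3.8,0.9,0,0],[-0.8,3.8,0.9,0,0],[-0.9,3.7,1.0,0,0],[0,0,0,0,0],[0,0,0,0,0]]}}

```text
time: 5.8
eef_pos: [0.6358, 0.2175, 0.2099]
eef_rot: [3.022, -0.03, 2.975]
wrist_force: [0.6, 0.0, 0.4]
grip_width: 0.0001
grip_force: 0.0
```

```bash
python3 - <<'E'
from h import *
o=sensors.get_obs();R=Ro.from_euler('xyz',o['eef_rot']).as_matrix();print(R.round(4),o['joint_pos'].round(3),o['time'])
t=o['eef_pos']+.011*R[:,2];print('tips',t,'to go, tool',R.T@(np.array([.6367,.2175,.160])-t))
T=read_camera('top');S=read_camera('scene')
a=T['img'][100:270,120:290,::-1];b=S['img'][140:260,150:270,::-1]
im=np.hstack([cv2.resize(a,(400,400),interpolation=2),cv2.resize(b,(400,400),interpolation=2)])
cv2.imwrite('pics/above2.png',im)
E
```

```text
[[-0.9857  0.1682 -0.0096]
 [ 0.1658  0.9786  0.1222]
 [ 0.0299  0.1189 -0.9925]] [0.277 0.587 0.439 1.398 0.12  0.447] 5.8
tips [0.6357386  0.21879551 0.19900533] to go, tool [-0.0023306  -0.00574198  0.03854369]
```

View pics/above2.png

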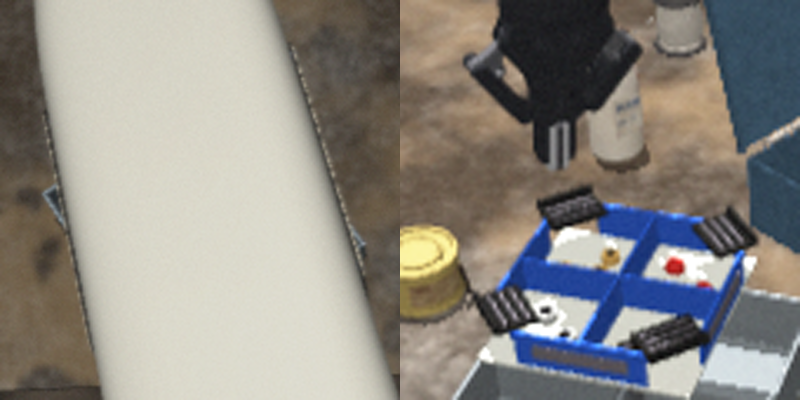

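The tips are over the brass pad, which is at (570,207) in the right half. The top view is hidden by the arm. I'll descend to just above the pad, then feel for contact.

>>> {"method": "step_arm", "body": {"motion": [[-0.1,-0.2,1.2,0,0],[-0.1,-0.2,1.2,0,0],[0,-0.2,1.2,0,0],[0,0,0.2,0,0],[0,0,0,0,0]]}}

```text
time: 6.4
eef_pos: [0.636, 0.2146, 0.1706]
eef_rot: [3.023, -0.031, 2.975]
wrist_force: [0.6, 0.4, -0.3]
grip_width: -0.0003
grip_force: 0.0
```

>>> {"method": "step_arm", "body": {"motion": [[0,-0.05,0.4,0,0],[0,-0.05,0.4,0,0],[0,-0.1,0.5,0,0],[0,0,0,0,0]]}}

```text
time: 6.8
eef_pos: [0.6365, 0.2148, 0.1587]
eef_rot: [3.021, -0.028, 2.976]
wrist_force: [0.6, 0.2, 1.4]
grip_width: 0.0
grip_force: 0.7
```

```bash
python3 - <<'E'
from h import *
o=sensors.get_obs();R=Ro.from_euler('xyz',o['eef_rot']).as_matrix();t=o['eef_pos']+.011*R[:,2];print(t,o['wrist_force'],o['ft_torque'])
S=read_camera('scene')
cv2.imwrite('pics/contact.png',cv2.resize(S['img'][160:280,150:270,::-1],(480,480),interpolation=2))
E
```

```text
[0.63640695 0.21616406 0.14780814] [0.58301352 0.24583139 1.44639152] [-0.0904243  -0.13421592 -0.0036527 ]
```

View pics/contact.png

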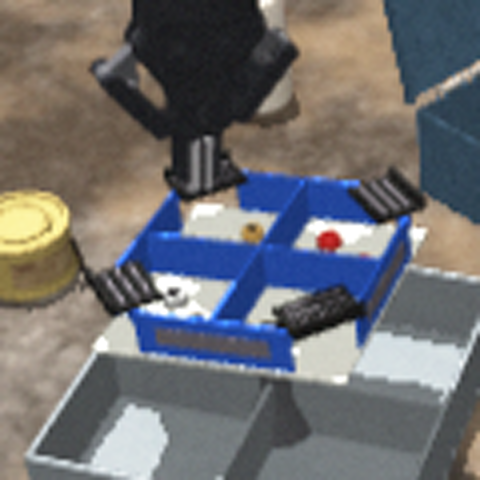

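The fingers rest on the brass pad, centred, at about (205,185), with 1.4 N. Now I'll tip along the arc.

>>> {"method": "step_arm", "body": {"motion": [[-0.3,-0.05,0.4,0,0],[-0.25,-0.05,0.4,0,0],[-0.2,-0.05,0.4,0,0],[-0.2,-0.05,0.4,0,0],[-0.15,-0.05,0.4,0,0],[-0.1,-0.05,0.4,0,0]]}}

```text
time: 7.45
eef_pos: [0.6478, 0.2125, 0.1341]
eef_rot: [3.022, -0.028, 2.975]
wrist_force: [-0.2, -0.5, 6.1]
grip_width: 0.0
grip_force: 2.5
```

>>> {"method": "step_arm", "body": {"motion": [[-0.1,-0.05,0.4,0,0],[-0.05,-0.05,0.4,0,0],[-0.05,-0.03,0.3,0,0],[0,0,0,0,0]]}}

```text
time: 7.85
eef_pos: [0.6501, 0.212, 0.1231]
eef_rot: [3.022, -0.027, 2.975]
wrist_force: [1.8, -1.4, 4.3]
grip_width: -0.0002
grip_force: 2.6
```

```bash
python3 - <<'E'
from h import *
o=sensors.get_obs();R=Ro.from_euler('xyz',o['eef_rot']).as_matrix();t=o['eef_pos']+.011*R[:,2];print(t,o['wrist_force'],o['ft_torque'])
S=read_camera('scene')
cv2.imwrite('pics/tip.png',cv2.resize(S['img'][160:280,150:270,::-1],(480,480),interpolation=2))
E
```

```text
[0.64999246 0.21337127 0.1122225 ] [ 1.79588709 -1.35733388  4.29128854] [-0.31856917 -0.37030926  0.02678017]
```

View pics/tip.png

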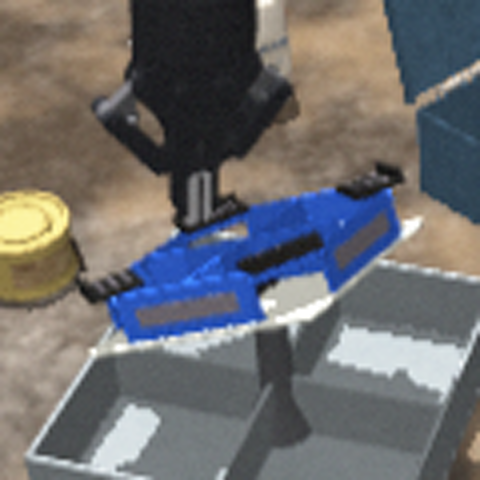

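The organiser is well tipped toward brass, but the nuts side may be lower than the caps side. I'll check both pad heights.

```bash
python3 - <<'E'
from h import *
S=read_camera('scene')
c0=np.array([.5535,.2195]);e=np.array([.9857,-.1685]);t=np.array([.1685,.9857])
for n,u,v in [('nuts',112,284),('caps',367,182),('bush',285,255),('brass',235,208)]:
    p=pt(S,150+u/4,160+v/4);print(n,p.round(4),((p[:2]-c0)@e).round(4),((p[:2]-c0)@t).round(4))
E
```

```text
nuts [0.5813 0.307  0.1483] 0.0126 0.0909
caps [0.5518 0.1447 0.1623] 0.0109 -0.074
bush [0.4888 0.2448 0.1966] -0.068 0.0141
brass [0.6336 0.1919 0.116 ] 0.0836 -0.0137
```

The nuts side is lower by about 0.08 rad, and the tip is about 0.50 of 0.58 rad. I'll shift the press point toward the caps side while pressing on to the stop.

>>> {"method": "step_arm", "body": {"motion": [[0,-0.4,0.2,0,0],[0,-0.4,0.2,0,0],[0,-0.1,0.25,0,0],[0,-0.05,0.25,0,0],[0,0,0,0,0]]}}

```text
time: 8.45
eef_pos: [0.6492, 0.2049, 0.1146]
eef_rot: [3.019, -0.025, 2.976]
wrist_force: [2.9, -0.4, 8.2]
grip_width: -0.0001
grip_force: 4.1
```

```bash
python3 - <<'E'
from h import *
S=read_camera('scene')
o=sensors.get_obs();R=Ro.from_euler('xyz',o['eef_rot']).as_matrix();t=o['eef_pos']+.011*R[:,2];print(t,o['wrist_force'],o['ft_torque'])
cv2.imwrite('pics/tip2.png',cv2.resize(S['img'][160:280,150:270,::-1],(480,480),interpolation=2))
E
```

```text
[0.64922177 0.20631619 0.10386374] [ 2.80585562 -1.25648491  7.52106375] [-0.01822478 -0.61094762 -0.08508986]
```

View pics/tip2.png

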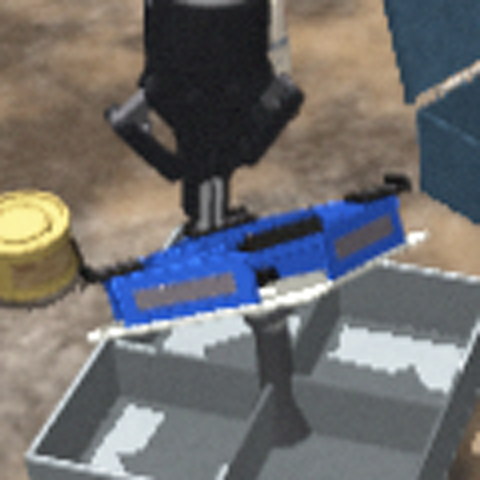

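It is tipped further and more symmetric. I'll press a few mm more and hold so the spacers can slide.

>>> {"method": "step_arm", "body": {"motion": [[0,-0.1,0.2,0,0],[0,-0.05,0.2,0,0],[0,0,0,0,0],[0,0,0,0,0],[0,0,0,0,0],[0,0,0,0,0],[0,0,0,0,0],[0,0,0,0,0]]}}

```text
time: 9.3
eef_pos: [0.6502, 0.2044, 0.1124]
eef_rot: [3.017, -0.021, 2.976]
wrist_force: [4.1, -1.0, 12.0]
grip_width: 0.0004
grip_force: 5.8
```

```bash
python3 - <<'E'
from h import *
S=read_camera('scene')
# plane of the visible blue rims/pads: pad points
for n,u,v in [('nuts',118,272),('caps',372,188),('bush',285,232)]:
    print(n,pt(S,150+u/4,160+v/4).round(4))
E
```

```text
nuts [0.5829 0.3013 0.1533]
caps [0.5601 0.1355 0.1483]
bush [0.4992 0.2373 0.2027]
```

It is at the stop, symmetric, with 12 N. I'll hold one more second, then lift fast and clear the view.

>>> {"method": "step_arm", "body": {"motion": [[0,0,0,0,0],[0,0,0,0,0],[0,0,0,0,0],[0,0,0,0,0],[0,0,0,0,0],[0,0,0,0,0],[0,0,0,0,0],[0,0,0,0,0],[0,0,0,0,0],[0,0,0,0,0]]}}

```text
time: 10.35
eef_pos: [0.6501, 0.2043, 0.1124]
eef_rot: [3.017, -0.021, 2.976]
wrist_force: [2.7, -0.3, 10.9]
grip_width: -0.0
grip_force: 5.8
```

>>> {"method": "step_arm", "body": {"motion": [[0.05,0.4,-3.5,0,0],[0.1,0.6,-4.9,0,0],[0.1,0.6,-4.9,0,0],[0.1,0.4,-3.0,0,0],[2.5,-4,-0.5,0,0],[2.5,-4,-0.5,0,0],[2.5,-4,-0.5,0,0],[2.5,-4,-0.5,0,0],[2.5,-4,-0.5,0,0],[2.5,-4,-0.5,0,0],[0,-4,-0.5,0,0],[0,-4,-0.5,0,0]]}}

```text
time: 11.55
eef_pos: [0.4452, -0.0903, 0.2783]
eef_rot: [3.021, -0.031, 2.976]
wrist_force: [1.5, -0.9, 0.7]
grip_width: -0.0
grip_force: 0.0
```

>>> {"method": "step_arm", "body": {"motion": [[0,0,0,0,0],[0,0,0,0,0],[0,0,0,0,0],[0,0,0,0,0],[0,0,0,0,0],[0,0,0,0,0],[0,0,0,0,0],[0,0,0,0,0],[0,0,0,0,0],[0,0,0,0,0]]}}

```text
time: 12.55
eef_pos: [0.4473, -0.0898, 0.2789]
eef_rot: [3.022, -0.029, 2.976]
wrist_force: [0.4, 0.3, 0.5]
grip_width: 0.0
grip_force: 0.0
```

```bash
python3 - <<'E'
from h import *
T=read_camera('top');S=read_camera('scene')
a=T['img'][120:270,130:280,::-1];b=S['img'][160:310,150:300,::-1]
im=np.hstack([cv2.resize(a,(400,400),interpolation=2),cv2.resize(b,(400,400),interpolation=2)])
cv2.imwrite('pics/after.png',im)
E
```

```text
(no output)
```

View pics/after.png

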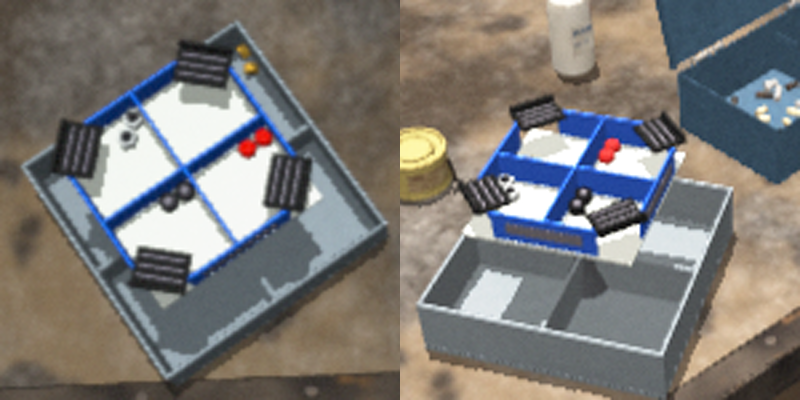

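Two spacers show in the brass bin at (243,50) and (250,68). The organiser is level and the other parts are in place, but the third spacer is hidden. I'll search by colour in both views.

```bash
python3 - <<'E'
from h import *
import pickle
c0=np.array([.5535,.2195]);e=np.array([.9857,-.1685]);t=np.array([.1685,.9857])
for lab in('before','after'):
  for n in('top','scene'):
    c=pickle.load(open(n+'.pkl','rb')) if lab=='before' else read_camera(n)
    h=cv2.cvtColor(c['img'],cv2.COLOR_RGB2HSV)
    m=cv2.inRange(h,(14,130,90),(30,255,255))
    k,L,st,ce=cv2.connectedComponentsWithStats(m)
    for i in range(1,k):
        if st[i,4]<2: continue
        vv,uu=np.where(L==i); P=np.array([pt(c,u,v) for u,v in zip(uu,vv)]);p=np.median(P,0)
        q=p[:2]-c0
        if abs(q@e)<.18 and abs(q@t)<.1: print(lab,n,st[i,4],ce[i].round(1),p.round(3),'r,t',(q@e).round(3),(q@t).round(3))
T=read_camera('top');S=read_camera('scene')
im=np.hstack([cv2.resize(T['img'][122:162,190:230,::-1],(400,400),interpolation=cv2.INTER_CUBIC),cv2.resize(S['img'][190:230,185:225,::-1],(400,400),interpolation=cv2.INTER_CUBIC)])
cv2.imwrite('pics/z.png',im)
E
```

```text
before top 20 [195.4 160.5] [0.608 0.232 0.128] r,t 0.052 0.022
before top 20 [211.4 163.5] [0.601 0.197 0.128] r,t 0.051 -0.014
before top 20 [203.  168.6] [0.59  0.216 0.128] r,t 0.036 0.002
before scene 11 [212.4 217.2] [0.6   0.203 0.126] r,t 0.048 -0.009
after top 15 [220.8 138.7] [0.698 0.193 0.017] r,t 0.147 -0.002
after top 13 [223.7 145.1] [0.681 0.185 0.018] r,t 0.132 -0.012
```

View pics/z.png

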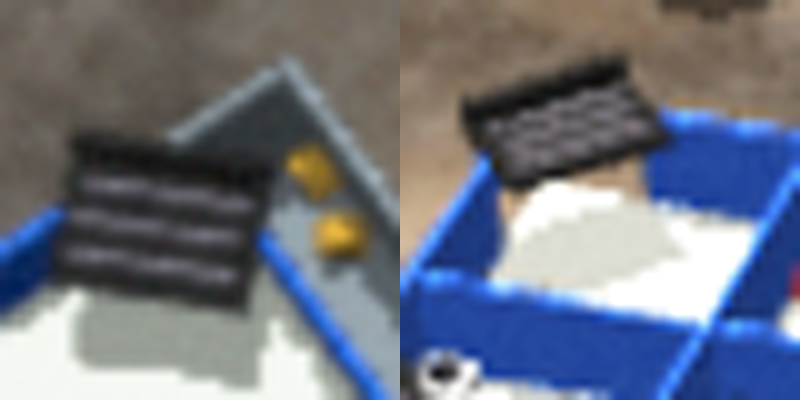

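```bash
python3 - <<'E'
from h import *
c0=np.array([.5535,.2195]);e=np.array([.9857,-.1685]);t=np.array([.1685,.9857])
for n in('scene','top'):
    c=read_camera(n);f=210/np.tan(np.radians(c['fovy'])/2);R=Ro.from_euler('xyz',c['orientation']).as_matrix()
    for r in(.07,.08,.09,.1,.108):
      for tt in(-.01,0,.01):
        q=R.T@(np.r_[c0+r*e+tt*t,.125]-c['xyz']);d=-q[2];u=c['cx']+f*q[0]/d;v=c['cy']-f*q[1]/d
        iu,iv=int(round(u)),int(round(v));print(n,r,tt,(round(u,1),round(v,1)),'behind pt mm',round(1e3*(c['depth'][iv,iu]-d)),c['img'][iv,iu])
E
```

```text
scene 0.07 -0.01 (np.float64(209.2), np.float64(212.5)) behind pt mm 7 [220 220 210]
scene 0.07 0 (np.float64(205.5), np.float64(213.7)) behind pt mm 9 [220 222 210]
scene 0.07 0.01 (np.float64(201.8), np.float64(214.9)) behind pt mm -1140 [219 220 211]
scene 0.08 -0.01 (np.float64(207.6), np.float64(210.4)) behind pt mm 11 [211 208 194]
scene 0.08 0 (np.float64(204.0), np.float64(211.6)) behind pt mm 8 [222 223 212]
scene 0.08 0.01 (np.float64(200.3), np.float64(212.8)) behind pt mm 9 [220 221 211]
scene 0.09 -0.01 (np.float64(206.1), np.float64(208.3)) behind pt mm 206 [184 157 128]
scene 0.09 0 (np.float64(202.5), np.float64(209.5)) behind pt mm 18 [255 255 254]
scene 0.09 0.01 (np.float64(198.8), np.float64(210.7)) behind pt mm 12 [255 255 255]
scene 0.1 -0.01 (np.float64(204.6), np.float64(206.3)) behind pt mm -43 [84 74 61]
scene 0.1 0 (np.float64(200.9), np.float64(207.4)) behind pt mm -42 [46 42 40]
scene 0.1 0.01 (np.float64(197.3), np.float64(208.6)) behind pt mm 199 [147 131 109]
scene 0.108 -0.01 (np.float64(203.4), np.float64(204.6)) behind pt mm -46 [83 82 84]
scene 0.1
[... 663 characters left out ...]
at64(213.3), np.float64(146.7)) behind pt mm -29 [43 46 44]
top 0.09 0 (np.float64(208.9), np.float64(146.0)) behind pt mm -29 [63 61 66]
top 0.09 0.01 (np.float64(204.4), np.float64(145.3)) behind pt mm -31 [64 62 69]
top 0.1 -0.01 (np.float64(214.2), np.float64(142.4)) behind pt mm -33 [91 89 99]
top 0.1 0 (np.float64(209.7), np.float64(141.7)) behind pt mm -30 [77 76 82]
top 0.1 0.01 (np.float64(205.3), np.float64(141.0)) behind pt mm -33 [90 88 99]
top 0.108 -0.01 (np.float64(214.9), np.float64(139.0)) behind pt mm -32 [28 28 24]
top 0.108 0 (np.float64(210.4), np.float64(138.3)) behind pt mm -36 [19 18 22]
top 0.108 0.01 (np.float64(206.0), np.float64(137.6)) behind pt mm -33 [22 22 19]
```

The scene camera sees clear white floor right up to the mouth tip, so the compartment and mouth are empty. The third spacer must be in the part of the bin hidden beneath the pad. I'm handing the job in.

```bash
python3 -c "
from station import manip;print(manip.finish_job())"
```

```text
the job is handed in; nothing more can be done
None
```

I tipped the organiser to its stop at the brass corner and it came back level with the brass compartment empty; two spacers are visible in the brass bin, the third I infer is there too (hidden from both cameras under the pad), the nuts, bushes and caps stayed in their compartments, I made no contact with the tape, cup or red tin (no final position check), and I handed the job in at about 13 s.

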